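Feed one carton of stamp ink with one turn of the flywheel

ROBOT

A 6-joint arm with a two-finger parallel gripper is mounted at the origin on the work surface. World frame = base frame: x ahead of the robot, y to its left, z up, the work surface at z = 0. Lengths are in mm, angles in rad, forces in N, time in s.
With the tool pointing down it reaches from about 275 to 750 mm from the base axis. Payload 10.2 kg.
Tool frame: the origin (TCP) lies midway between the tips of the shut fingers; the grasp point (between the pads) lies 19 mm behind it; z points along the fingers, y is the direction in which the jaws open and shut (so a half turn about z gives the same grasp; the last joint's range is limited). The gripper opens to 85 mm and grips with 20 to 120 N. Pads are 22 mm wide; open, the fingers measure 114 mm over their backs; the gripper's body (76 mm by 85 mm) begins 54 mm behind the grasp point. The pads swing forward as they close: fully open they stand 13 mm farther back than shut.
Start: joints at [0.961, 0.313, 1.498, -0, 1.331, -0.223], TCP at [198.057, 486.215, 231.294] pointing down, gripper open.
Joint ranges: [-2.94, 2.94], [-0.97, 2.17], [0.19, 2.56], [-1.23, 4.37], [0.02, 3.11], [-2.88, 2.88]. Speed limits (rad/s): [2.39, 2.39, 3.01, 3.14, 3.14, 3.14].

INTERFACE

Orientations are given as a unit quaternion [w, x, y, z].
In Python, from rig import sense, optics, ctrl gives the robot as it stands.
- The arm moves only by the tool play_rows, never from a script. Its argument "plan" is a list of rows, each a list of 7 numbers: the shift along the world's x, y, z in mm, then the turn, a rotation vector about the world's x, y, z in rad, then the opening, from -1 (shut) to 1 (fully open), so that 0 is half open. A call has 1 to 5 rows; each row shifts and turns the pose as measured when the row begins; what a row does not reach is not made up. A row lasts 1/12 s, in which the tool goes at most 41.7 mm and 7.16 degrees, less where a joint would pass 70% of its speed; a pose out of reach is approached as far as the arm can. A call is refused whole if a number of a shift passes 41.7 or a number of a turn 0.125, either way. A call with a gripper value outside its range is refused whole. The fingers move at their own pace and stop on an object; "grip_force" is the grip in N (left out, the last holds). Time passes only in rows, so rows that do not move let the fingers close. It gives the time, the measured TCP pose, the force and the opening at its end, in the units of the state.
- sense(): the state, without advancing time (a new reading comes with each control period).
- optics.capture(name): name is "side" or "top"; returns a dict with "img" (400x640x3 uint8, blue, green, red), "fx", "fy", "cx", "cy" (pixels), "dist" ([k1, k2, p1, p2, k3] as OpenCV has them; the pictures are not rectified), "world_to_cam" (4x4, takes a point from world to camera coordinates). Camera axes: x right, y up, looking along -z (the intrinsics and any distortion apply to the point x, -y, -z); pixel columns grow to the right and rows downward; lengths in mm; the calibration is good to about 2 mm. A picture is of the moment at which its call begins. There is no depth.
- ctrl.finish_job(): hands the job in, once; it reports no verdict.
The state is a dict: "time_s": time; "joints": joint angles; "dq": joint speeds; "tau": joint torques, N m; "eef_pos": TCP position; "ee_rot": TCP orientation; "force": force on the tool from outside, world axes, zero at the start; "wrist_torque": the same for the moment, N m; "grip_width": opening from 0.0 (shut) to 1.0 (fully open).
Only numpy, scipy, OpenCV 4.12 (cv2) and the standard library are available. Lean on these libraries where they do the work, as an engineer would, in place of code of your own. Each camera call takes 0.05 s, during which the arm holds its last target. There are 200 camera calls.

TASK

Put the spare carton of stamp ink from the desk into the empty loading bay of the hand-cranked row feeder, its long side across the lane like the others. Then turn the flywheel clockwise (seen from above) by its crank knob through exactly one full revolution, back to its index tab and not on into another turn, so that the pusher moves the row along and the oldest carton slides down into the outlet tray. Let go of the knob and leave the stamp, ink bottle, mug and calculator where they are.

Things in the scene. Friction and masses are not known exactly. Their poses are not given: they have to be found in the camera images.
- feeder: The row feeder of grey paint and steel, fixed to the desk. Origin on the desk under the middle of the loading bay. Its y axis runs along the lane: at +y the gearbox (150 x 150 mm, 82 high, centre at y = 185; its rod guide reaches to y = 75) with the flywheel on top; to -y the lane with the stock, ending in an edge at y = -156 mm, then a slippery 30-degree chute and the outlet tray.
- bay (a point): Middle of the empty loading bay, on the lane floor 50 mm above the desk; axes as the feeder's. The bay is 70 mm long, from the pusher's face (35 mm to +y, top 35 mm above the lane floor) to the rearmost stock carton (35 to 38 mm to -y). Two guide rails along the lane stand 8 mm above its floor, 64 mm apart inside, 74 outside.
- axle (a point): Point on the flywheel's vertical axis at the height of the middle of the crank knob, 135 mm above the desk; 175 mm from the bay along the feeder's +y. Axes as the feeder's.
- knob_mid (a point): Middle of the upright round black crank knob (22 mm thick, 48 tall, from 109 to 157 mm above the desk) on the flywheel, 45 mm from its axis. It spins freely on its pin, so hold it without turning the wrist. At home it is on the feeder's -x side of the axle, next to the index tab: a small steel tab at the rim, top 106 mm above the desk.
- flywheel (a joint): Turn of the dark steel flywheel (144 mm across, rim top 108 mm and hub top 114 mm above the desk), rad: 0 at home, growing clockwise seen from above; 6.28 is one revolution. It takes 1 to 6 N at the knob and stays where it is left. The pusher goes out 70 mm in the first half turn, back in the second. It has a stop at -0.15 but none forward.
- carton_new_center (a point): Centre of the spare carton on the desk: plain cardboard, 54 (x) x 40 (y) x 44 mm (z, upright), paper strip on top along its x, 0.08 to 0.15 kg. This point is 22 mm above its underside. In the bay its x axis lies along the feeder's x, either way round.
- carton_c_center (a point): Centre of the rearmost (newest) carton in the lane, same carton.
- carton_b_center (a point): Centre of the middle carton in the lane, same carton.
- carton_old_center (a point): Centre of the front (oldest) carton in the lane, same carton; it goes over the lane's edge when the row is pushed one place on.
- tray (a point): Middle of the outlet tray's floor, 8 mm above the desk, 262 mm from the bay along the feeder's -y; the tray has 35 to 45 mm walls.
- stamp: Bystander: the red-handled rubber stamp, 38 mm wide, 68 mm tall, standing. Origin at the centre of its underside.
- ink: Bystander: a small upright ink bottle, 32 mm wide, 60 mm tall. Origin at the centre of its underside.
- mug: Bystander: a white mug, 76 mm wide, 90 mm tall. Origin at the centre of its underside.
- calculator: Bystander: a flat desk calculator, 140 x 85 x 17 mm. Origin at the centre of its underside.
Mind the look-alikes: they are no part of the job. What is shaped like the part that bears carton_b_center but purple or yellow is not meant.

How it is judged (in metres and radians):
On the way, in this order (a step that is already met when the one before it is completed fails the run):
1. the spare carton stands in the loading bay, square to the lane, with the flywheel still at home (x of carton_new_center in the frame of bay between -0.012 and 0.012 m and y of carton_new_center in the frame of bay between -0.022 and 0.022 m and z of carton_new_center in the frame of bay between 0.015 and 0.03 m and angle between the x axis of carton_new_center and the x axis of feeder, either way round below 0.25 rad and value of joint flywheel below 0.3 rad and contact force between the fingers and carton_new below 0.1 N), for 0.2 s.
2. the flywheel is half-way round and the pusher has moved the spare carton into the lane (value of joint flywheel between 2.9 and 3.6 rad and y of carton_new_center in the frame of bay below -0.04 m).
At the end, for the whole second after the job is handed in: The flywheel is at rest within 15 degrees of one full revolution; the spare carton, the former rearmost and the former middle carton stand in that order in the lane, one place on each (within 14 mm along the lane); the oldest carton lies at rest in the outlet tray (value of joint flywheel between 6.023 and 6.543 rad and velocity of joint flywheel between -0.1 and 0.1 rad/s and y of carton_new_center in the frame of bay between -0.069 and -0.041 m and x of carton_new_center in the frame of bay between -0.012 and 0.012 m and z of carton_new_center in the frame of bay between 0.015 and 0.03 m and y of carton_c_center in the frame of bay between -0.109 and -0.081 m and x of carton_c_center in the frame of bay between -0.012 and 0.012 m and z of carton_c_center in the frame of bay between 0.015 and 0.03 m and y of carton_b_center in the frame of bay between -0.149 and -0.121 m and x of carton_b_center in the frame of bay between -0.012 and 0.012 m and z of carton_b_center in the frame of bay between 0.015 and 0.03 m and y of carton_old_center in the frame of bay between -0.32 and -0.195 m and x of carton_old_center in the frame of bay between -0.037 and 0.037 m and z of carton_old_center in the frame of bay below 0.008 m and linear speed of carton_old below 0.02 m/s); the robot touches nothing.
It fails at once if the flywheel is turned more than 30 degrees beyond one revolution (value of joint flywheel above 6.81 rad).
It fails at once if the stamp, ink bottle, mug or calculator is pushed more than 40 mm or knocked over (distance of any of stamp, ink, mug, calculator from where it was at the start of the episode above 0.04 m or angle between any of stamp, ink, mug, calculator's own z axis and vertical above 0.6 rad).
It also fails if it takes over 64 s, if anything falls off the work surface, if the arm or the gripper's body presses on something with over 40 N, if the wrist force passes 120 N, or if a joint passes its speed limit or range.

## Working session

There is one attempt and no reset: what is moved stays moved. The work goes in short steps, Python scripts to look and compute and a tool call to move; the robot and the scene stay as the last step left them, time stands still between calls to the robot, and variables do not carry over. Pictures are saved under pics/ and viewed, about 8 in all and at most 12, crops included, and the job is handed in when it is done.

Besides the shell and the picture viewer there is one more tool, called after "Call:" as name(argument=value, ...), one argument or row to a line, values as JSON. play_rows: Moves the arm, as the interface text tells. Its arguments: {"type":"object","properties":{"plan":{"type":"array"},"grip_force":{"type":"number"}},"required":["plan"]}

```bash
mkdir -p pics
cat > h.py <<'E'
import numpy as np, cv2
from rig import sense, optics, ctrl
def cap(n,f=None):
    c=optics.capture(n)
    if f: cv2.imwrite('pics/'+f,c['img'])
    return c
def ray(c,px):
    K=np.array([[c['fx'],0,c['cx']],[0,c['fy'],c['cy']],[0,0,1.]])
    u=cv2.undistortPoints(np.array([[px]],float),K,np.array(c['dist'],float))[0,0]
    M=np.array(c['world_to_cam']);R,t=M[:3,:3],M[:3,3]
    return -R.T@t, R.T@np.array([u[0],-u[1],-1.])
def onz(c,px,z):
    o,d=ray(c,px); return o+d*(z-o[2])/d[2]
def proj(c,P):
    K=np.array([[c['fx'],0,c['cx']],[0,c['fy'],c['cy']],[0,0,1.]])
    M=np.array(c['world_to_cam']);p=M[:3,:3]@np.array(P,float)+M[:3,3]
    return cv2.projectPoints(np.array([[p[0],-p[1],-p[2]]]),np.zeros(3),np.zeros(3),K,np.array(c['dist'],float))[0][0,0]
E
python3 - <<'E'
from h import *
for n in('top','side'):
    c=cap(n,n+'0.png'); np.savez(n+'0.npz',**c); print(n,[c[k] for k in('fx','cx','cy','dist')],ray(c,(320,200)))
print(sense())
E
```

```text
top [395.245718498991, 313.74830135170583, 198.14653447887486, array([-0.05357051,  0.        ,  0.        ,  0.        ,  0.        ])] (array([ 453.95591809,    2.95334297, 1287.26295023]), array([ 0.09180127, -0.02038454, -0.99570537]))
side [444.11799917267535, 317.6139603342083, 196.162269651921, array([0.01067804, 0.        , 0.        , 0.        , 0.        ])] (array([ -27.32268749, -715.43435711, 1175.70191351]), array([ 0.41041909,  0.50317996, -0.76057191]))
{'time_s': 0.1, 'joints': array([ 9.60583610e-01,  3.13411127e-01,  1.49836245e+00,  6.20005022e-06,
        1.33100686e+00, -2.23377194e-01]), 'dq': array([-0.00141105, -0.00082896, -0.00091182,  0.00070386, -0.00032007,
       -0.00036494]), 'tau': array([ 2.86926821e-03, -4.12894034e+01, -2.60141641e+01, -1.47832243e-04,
        2.95977050e-03,  5.59000023e-05]), 'eef_pos': array([197.92416987, 486.01265851, 230.78306307]), 'ee_rot': array([-2.43177514e-04,  1.92214732e-01,  9.81352711e-01, -5.41826100e-04]), 'force': array([ 0.16518306,  0.27335268, -1.14266387]), 'wrist_torque': array([ 0.02273322, -0.00898759, -0.00908462]), 'grip_width': 0.999908985418923}
```

View pics/top0.png

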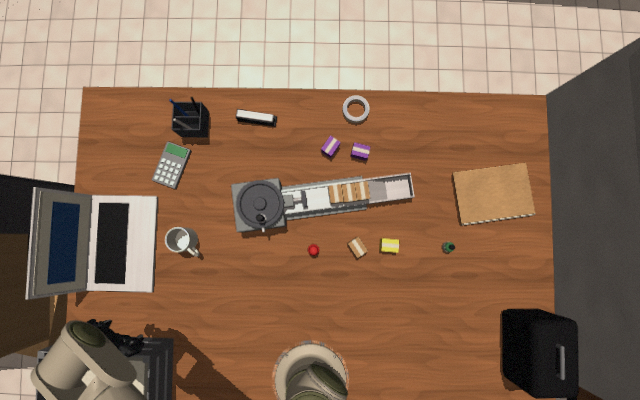

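View pics/side0.png

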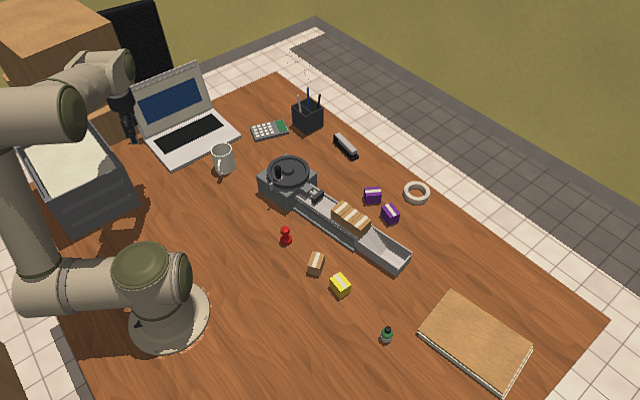

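The top view shows the feeder at about (230–413, 175–235), with its +y to the left and the knob at about (262,218) on the robot side. The spare carton is at (358,248), next to the yellow look-alike at (390,246). The stamp is at (314,250). The side view agrees.

Run:
```python
from h import *
a=cv2.imread('pics/top0.png')[165:265,225:425]; cv2.imwrite('pics/z1.png',cv2.resize(a,None,fx=4,fy=4,interpolation=cv2.INTER_CUBIC))
a=cv2.imread('pics/side0.png')[145:305,245:425]; cv2.imwrite('pics/z2.png',cv2.resize(a,None,fx=3.7,fy=3.7,interpolation=cv2.INTER_CUBIC))
```

```text
(no output)
```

View pics/z1.png

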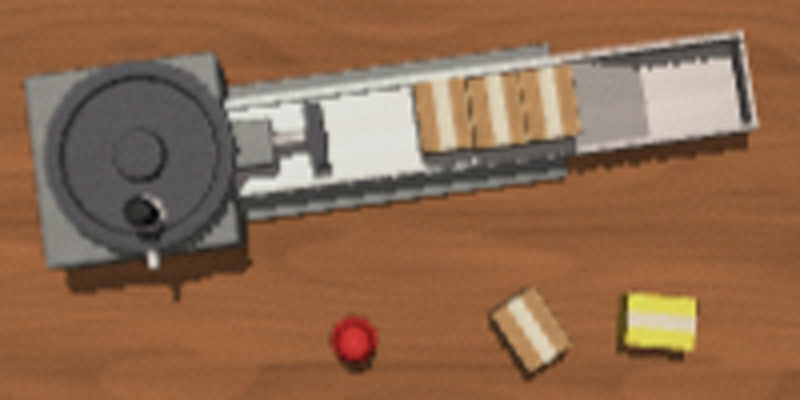

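View pics/z2.png

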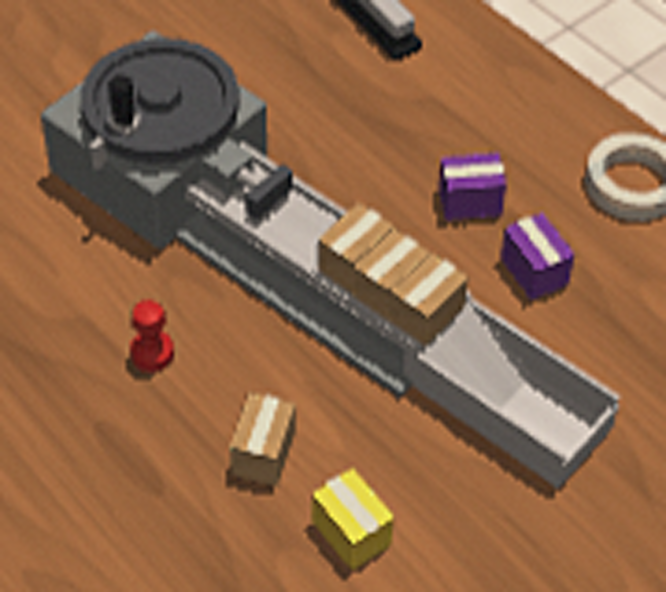

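```bash
cat >> h.py <<'E'
def strips(c,boxes):
    out=[]
    im=c['img']; hsv=cv2.cvtColor(im,cv2.COLOR_BGR2HSV)
    for (x0,y0,x1,y1) in boxes:
        b=np.zeros(im.shape[:2],np.uint8)
        b[y0:y1,x0:x1]=((hsv[y0:y1,x0:x1,1]<90)&(hsv[y0:y1,x0:x1,2]>150))*255
        k,_=cv2.findContours(b,cv2.RETR_EXTERNAL,cv2.CHAIN_APPROX_NONE)
        for q in k:
            if cv2.contourArea(q)>8: out.append((cv2.minAreaRect(q),cv2.moments(q),cv2.contourArea(q)))
    return out
E
python3 - <<'E'
from h import *
cs={n:dict(np.load(n+'0.npz')) for n in('top','side')}
def show(n,box,z):
    for r,m,a in strips(cs[n],[box]):
        ctr=(m['m10']/m['m00'],m['m01']/m['m00']); p=cv2.boxPoints(r)
        i=np.argmin([np.linalg.norm(p[0]-p[1]),np.linalg.norm(p[1]-p[2])])
        e=((p[0]+p[1])/2,(p[2]+p[3])/2) if i==0 else ((p[1]+p[2])/2,(p[3]+p[0])/2)
        A,B=[onz(cs[n],q,z)[:2] for q in e]; d=A-B
        print(n,np.round(ctr,1),a,onz(cs[n],ctr,z)[:2].round(1),'len',np.linalg.norm(d).round(1),'ang',np.degrees(np.arctan2(d[1],d[0])).round(1))
show('top',(344,232,372,265),44); show('side',(305,245,330,280),44)
show('top',(331,182,371,207),94); show('side',(330,197,375,240),94)
# hub & knob & gearbox corners, manual (z1 zoom 4 off 225,165; z2 zoom 3.7 off 245,145)
t=lambda x,y:((x-1.5)/4+225,(y-1.5)/4+165); s=lambda x,y:((x-1.35)/3.7+245,(y-1.35)/3.7+145)
def m(n,f,pts,z):
    for p in pts: print(n,p,z,onz(cs[n],f(*p),z)[:2].round(1))
m('top',t,[(138,154)],114); m('side',s,[(160,88)],114)
m('top',t,[(141,210)],157); m('side',s,[(122,82)],157)
m('top',t,[(25,78),(212,53),(245,242),(50,268)],82)
m('top',t,[(745,33),(757,127)],50)
m('top',t,[(318,105),(323,172)],85)
m('top',t,[(353,341)],65); m('side',s,[(148,312)],65)
E
```

```text
top [357.5 246.8] 55.5 [ 423.3 -142. ] len 54.3 ang 34.4
side [315.5 259.6] 47.0 [ 423.1 -139.4] len 56.2 ang 35.0
top [369.3 189. ] 17.5 [ 600.1 -171.3] len 61.3 ang 0.1
top [362.2 190.4] 53.0 [ 595.4 -149.5] len 53.2 ang 7.8
top [341.4 190.3] 142.5 [594.7 -86.2] len 63.9 ang -89.1
side [369.5 234.5] 87.5 [ 583.8 -199.6] len 66.4 ang 16.6
side [360.5 221.3] 48.5 [ 597.2 -145.8] len 53.3 ang 6.8
side [350.2 214.5] 44.0 [ 590.7 -105.8] len 56.4 ang 7.6
side [340.8 207.2] 44.0 [587.7 -64.9] len 54.8 ang 7.9
side [331.9 205.2] 25.0 [571.6 -40.5] len 69.0 ang 49.4
top (138, 154) 114 [549.9 160.1]
side (160, 88) 114 [551.6 163.2]
top (141, 210) 157 [506.2 151.1]
side (122, 82) 157 [507.1 154.8]
top (25, 78) 82 [609.8 253.2]
top (212, 53) 82 [631.4 109.7]
top (245, 242) 82 [486.6  81.1]
top (50, 268) 82 [464.4 229. ]
top (745, 33) 50 [ 659.2 -310.3]
top (757, 127) 50 [ 584.2 -319.1]
top (318, 105) 85 [592.1  27.3]
top (323, 172) 85 [540.8  22.6]
top (353, 341) 65 [412.5  -2.3]
side (148, 312) 65 [411.8  -1.4]
```

Measured positions: the spare carton's top centre is (423,-141) with its x axis at 34.7°. The bay is about (576.5,-11.5) with the feeder at yaw 8.2°, and the axle is (551,161.5). The views differ by about 3 mm. Distances match the given sizes: hub to oldest carton is 313 mm against 310 expected. I'll grip across the 54 mm side, so the fingers straddle the rails rather than the pusher and stock.

Call:
play_rows(
  plan=[
    [13,-38,0,0,0,-0.04,1],
    [13,-38,0,0,0,-0.04,1],
    [13,-38,0,0,0,-0.04,1],
    [13,-38,0,0,0,-0.04,1],
    [13,-38,0,0,0,-0.04,1],
  ],
  grip_force=40,
)

```text
time_s: 0.52
eef_pos: [260.8, 293.1, 227.6]
ee_rot: [-0.002, 0.288, 0.958, -0.002]
force: [1.2, 0.8, 1.2]
grip_width: 0.999
```

Call:
play_rows(
  plan=[
    [13,-38,0,0,0,-0.04,1],
    [13,-38,0,0,0,-0.04,1],
    [13,-38,0,0,0,-0.04,1],
    [13,-38,0,0,0,-0.04,1],
    [13,-38,0,0,0,-0.04,1],
  ],
)

```text
time_s: 0.93
eef_pos: [324.6, 94.6, 227.1]
ee_rot: [-0.002, 0.385, 0.923, -0.001]
force: [2.1, 2.3, 0.1]
grip_width: 0.999
```

Call:
play_rows(
  plan=[
    [13,-38,0,0,0,-0.04,1],
    [13,-38,0,0,0,-0.04,1],
    [13,-38,0,0,0,-0.04,1],
    [13,-38,0,0,0,-0.04,1],
    [0,0,0,0,0,0,1],
  ],
)

```text
time_s: 1.35
eef_pos: [377.0, -69.6, 227.1]
ee_rot: [-0.001, 0.466, 0.885, -0.002]
force: [-0.6, 0.3, -0.5]
grip_width: 1.0
```

Call:
play_rows(
  plan=[
    [23,-36,-20,0,0,0,1],
    [23,-35,-20,0,0,0,1],
    [0,0,-38,0,0,0,1],
    [0,0,-38,0,0,0,1],
    [0,0,0,0,0,0,1],
  ],
)

```text
time_s: 1.77
eef_pos: [418.1, -135.3, 113.6]
ee_rot: [0.002, 0.468, 0.884, -0.002]
force: [-0.9, 1.2, -1.6]
grip_width: 1.002
```

Run:
```python
from h import *
c=cap('top')
a=c['img'][215:275,320:400]; b=cap('side')['img'][200:300,270:350]
cv2.imwrite('pics/g.png',np.hstack([cv2.resize(a,(400,300)),cv2.resize(b,(300,300))[:, :]]))
s=sense(); print(s['eef_pos'],s['ee_rot'])
```

```text
[ 420.41329956 -136.27481509  119.01764267] [ 0.00612446  0.46784593  0.88378668 -0.00194491]
```

View pics/g.png

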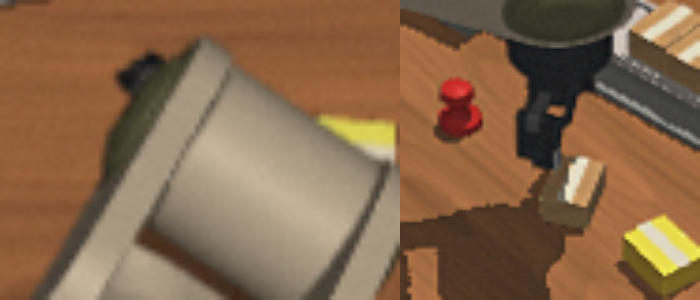

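The side crop shows the jaws lined up just above the carton, and the arm hides it from the top camera. I'll descend.

Call:
play_rows(
  plan=[
    [2,-3,-35,0,0,0,1],
    [1,-1,-30,0,0,0,1],
    [0,0,-20,0,0,0,1],
    [0,0,-10,0,0,0,1],
    [0,0,0,0,0,0,1],
  ],
)

```text
time_s: 2.28
eef_pos: [430.7, -142.5, 33.8]
ee_rot: [0.017, 0.466, 0.885, -0.003]
force: [-0.1, 0.0, -0.1]
grip_width: 1.0
```

Call:
play_rows(
  plan=[
    [-6,2,0,0.021,0.027,0,1],
    [0,0,0,0,0,0,1],
  ],
)

```text
time_s: 2.45
eef_pos: [426.7, -140.9, 38.1]
ee_rot: [0.003, 0.465, 0.885, -0.0]
force: [0.8, 0.8, 0.0]
grip_width: 1.004
```

```bash
cat >> h.py <<'E'
def st():
    s=sense(); w,x,y,z=s['ee_rot']
    tz=np.array([2*(x*z+w*y),2*(y*z-w*x)])
    print('t',round(s['time_s'],2),'pos',s['eef_pos'].round(1),'yang',round(2*np.degrees(np.arctan2(y,x))-90,1),'fix rx,ry',(-tz[1]).round(3),tz[0].round(3),'F',s['force'].round(1),'g',round(s['grip_width'],3)); return s
E
python3 -c "
from h import *
s=st();print(s['joints'].round(3),s['dq'].round(3))"
```

```text
t 2.45 pos [ 426.7 -140.9   38.1] yang 34.5 fix rx,ry 0.003 0.005 F [0.8 0.8 0. ] g 1.004
[-5.810e-01  4.200e-01  1.936e+00  1.000e-03  7.800e-01 -1.184e+00] [ 0.019 -0.048 -0.021 -0.005 -0.027  0.015]
```

Call:
play_rows(
  plan=[
    [-3,0,-10,0.003,0.005,0,1],
    [-1,0,-10,0,0,0,1],
    [0,0,-5,0,0,0,1],
    [0,0,0,0,0,0,1],
    [0,0,0,0,0,0,1],
  ],
)

```text
time_s: 2.87
eef_pos: [426.5, -142.6, 17.6]
ee_rot: [0.007, 0.465, 0.886, -0.001]
force: [-0.4, -1.0, 0.1]
grip_width: 0.997
```

```bash
python3 -c "
from h import *
s=st()"
```

```text
t 2.87 pos [ 426.5 -142.6   17.6] yang 34.6 fix rx,ry 0.008 0.012 F [-0.4 -1.   0.1] g 0.997
```

Call:
play_rows(
  plan=[
    [-3,2,-4,0.008,0.012,0,1],
    [0,0,0,0,0,0,0.6],
    [0,0,0,0,0,0,0.2],
    [0,0,0,0,0,0,-0.2],
    [0,0,0,0,0,0,-0.5],
  ],
)

```text
time_s: 3.28
eef_pos: [423.9, -140.7, 14.6]
ee_rot: [0.0, 0.464, 0.886, -0.0]
force: [-0.2, -0.2, -1.3]
grip_width: 0.624
```

Call:
play_rows(
  plan=[
    [0,0,0,0,0,0,-1],
    [0,0,0,0,0,0,-1],
    [0,0,0,0,0,0,-1],
    [0,0,0,0,0,0,-1],
  ],
)

```text
time_s: 3.62
eef_pos: [423.8, -140.6, 14.5]
ee_rot: [0.0, 0.464, 0.886, -0.0]
force: [-0.2, -0.7, -1.2]
grip_width: 0.624
```

```bash
python3 -c "
from h import *
s=st()"
```

```text
t 3.62 pos [ 423.8 -140.6   14.5] yang 34.7 fix rx,ry 0.0 0.0 F [-0.2 -0.7 -1.2] g 0.624
```

The grip reads 53 mm wide, which fits the 54 mm side. Now lift, carry and turn.

Call:
play_rows(
  plan=[
    [0,0,20,0,0,0,-1],
    [0,0,30,0,0,0,-1],
    [0,0,30,0,0,0,-1],
    [0,0,30,0,0,0,-1],
    [0,0,10,0,0,0,-1],
  ],
)

```text
time_s: 4.03
eef_pos: [421.0, -138.9, 136.5]
ee_rot: [-0.004, 0.465, 0.886, 0.0]
force: [1.5, -0.7, -0.6]
grip_width: 0.627
```

Call:
play_rows(
  plan=[
    [15,13,0,0,0,-0.045,-1],
    [20,17,0,0,0,-0.06,-1],
    [20,17,0,0,0,-0.06,-1],
    [20,17,0,0,0,-0.06,-1],
    [20,17,0,0,0,-0.06,-1],
  ],
)

```text
time_s: 4.45
eef_pos: [518.4, -57.7, 140.9]
ee_rot: [-0.001, 0.593, 0.805, 0.0]
force: [-0.0, -1.0, -0.8]
grip_width: 0.623
```

Call:
play_rows(
  plan=[
    [20,17,0,0,0,-0.06,-1],
    [18,15,0,0,0,-0.06,-1],
    [12,10,0,0,0,-0.03,-1],
    [0,0,0,0,0,0,-1],
    [0,0,0,0,0,0,-1],
  ],
)

```text
time_s: 4.87
eef_pos: [572.4, -9.5, 139.4]
ee_rot: [-0.001, 0.654, 0.757, 0.0]
force: [0.2, 0.2, -1.1]
grip_width: 0.628
```

```bash
python3 -c "
from h import *
s=st()"
```

```text
t 4.87 pos [572.4  -9.5 139.4] yang 8.4 fix rx,ry -0.002 -0.001 F [ 0.2  0.2 -1.1] g 0.628
```

Call:
play_rows(
  plan=[
    [3,-2,-15,-0.002,0,0,-1],
    [0,0,-15,0,0,0,-1],
    [0,0,-12,0,0,0,-1],
    [0,0,-5,0,0,0,-1],
    [0,0,0,0,0,0,-1],
  ],
)

```text
time_s: 5.28
eef_pos: [573.1, -14.0, 91.0]
ee_rot: [-0.001, 0.653, 0.757, -0.001]
force: [0.3, -0.2, -0.9]
grip_width: 0.626
```

Run:
```python
from h import *
s=st()
c=cap('side'); a=c['img'][160:250,270:390]; cv2.imwrite('pics/b.png',cv2.resize(a,None,fx=6,fy=6,interpolation=cv2.INTER_CUBIC))
```

```text
t 5.28 pos [573.1 -14.   91. ] yang 8.5 fix rx,ry 0.0 -0.002 F [ 0.3 -0.2 -0.9] g 0.626
```

View pics/b.png

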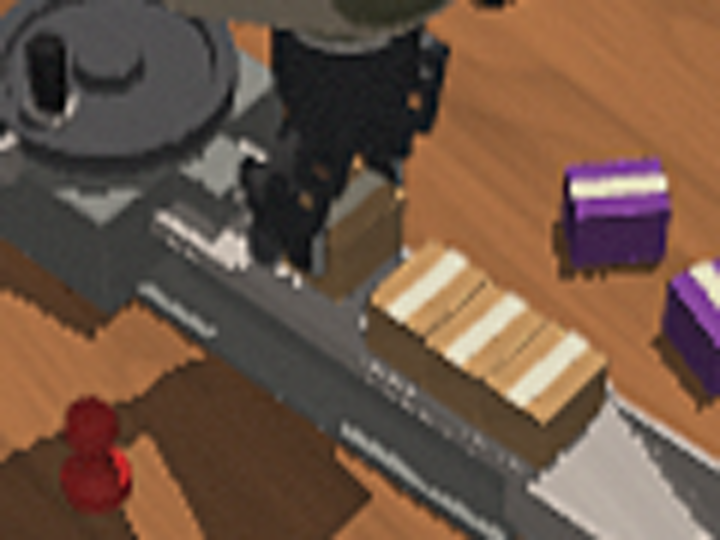

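The carton hangs squarely over the bay, clear of the stock. I'll lower it to the lane floor.

Call:
play_rows(
  plan=[
    [3,2,-10,0,0,0,-1],
    [0,0,-8,0,0,0,-1],
    [0,0,-4,0,0,0,-1],
    [0,0,0,0,0,0,-1],
    [0,0,0,0,0,0,-1],
  ],
)

```text
time_s: 5.75
eef_pos: [577.1, -12.7, 69.3]
ee_rot: [0.001, 0.653, 0.757, 0.0]
force: [0.7, -0.6, -0.7]
grip_width: 0.625
```

```bash
python3 -c "
from h import *
s=st()"
```

```text
t 5.75 pos [577.1 -12.7  69.3] yang 8.5 fix rx,ry 0.001 0.001 F [ 0.7 -0.6 -0.7] g 0.625
```

Call:
play_rows(
  plan=[
    [0,1,-3,0,0,0,-1],
    [0,0,-1,0,0,0,-1],
    [0,0,-1,0,0,0,-1],
    [0,0,0,0,0,0,-1],
    [0,0,0,0,0,0,-1],
  ],
)

```text
time_s: 6.17
eef_pos: [577.5, -11.6, 64.8]
ee_rot: [0.002, 0.653, 0.757, 0.0]
force: [0.8, -0.2, -0.2]
grip_width: 0.626
```

```bash
python3 -c "
from h import *
s=st()"
```

```text
t 6.17 pos [577.5 -11.6  64.8] yang 8.5 fix rx,ry 0.002 0.003 F [ 0.8 -0.2 -0.2] g 0.626
```

Call:
play_rows(
  plan=[
    [0,0,-1,0,0,0,-1],
    [0,0,0,0,0,0,-1],
    [0,0,0,0,0,0,0.5],
    [0,0,0,0,0,0,1],
    [0,0,0,0,0,0,1],
  ],
)

```text
time_s: 6.58
eef_pos: [578.1, -11.7, 65.1]
ee_rot: [0.003, 0.653, 0.758, 0.001]
force: [0.7, 0.2, -0.0]
grip_width: 0.987
```

Call:
play_rows(
  plan=[
    [0,0,0,0,0,0,1],
    [0,0,0,0,0,0,1],
    [0,0,20,0,0,0,1],
    [0,0,30,0,0,0,1],
    [0,0,35,0,0,0,1],
  ],
)

```text
time_s: 7.0
eef_pos: [574.0, -11.0, 145.2]
ee_rot: [-0.004, 0.653, 0.757, -0.003]
force: [0.5, -0.9, 1.0]
grip_width: 0.999
```

Call:
play_rows(
  plan=[
    [0,0,35,0,0,0,1],
    [0,0,35,0,0,0,1],
    [-35,15,20,0,0,0,1],
    [-35,15,0,0,0,0,1],
    [-35,15,0,0,0,0,1],
  ],
)

```text
time_s: 7.42
eef_pos: [473.5, 31.3, 244.1]
ee_rot: [0.002, 0.654, 0.756, 0.001]
force: [0.8, 0.2, 1.2]
grip_width: 0.998
```

Call:
play_rows(
  plan=[
    [-35,15,0,0,0,0,1],
    [-35,15,0,0,0,0,1],
    [0,0,0,0,0,0,1],
    [0,0,0,0,0,0,1],
  ],
)

```text
time_s: 7.75
eef_pos: [394.9, 64.7, 245.0]
ee_rot: [0.003, 0.653, 0.757, 0.001]
force: [1.0, -0.1, 0.4]
grip_width: 1.002
```

Run:
```python
from h import *
s=st()
t=cap('top');c=cap('side')
np.savez('top1.npz',**t);np.savez('side1.npz',**c)
a=cv2.resize(t['img'][165:245,225:385],None,fx=4,fy=4,interpolation=cv2.INTER_CUBIC);b=cv2.resize(c['img'][150:240,250:390],None,fx=3,fy=3,interpolation=cv2.INTER_CUBIC)
o=np.zeros((590,640,3),np.uint8);o[:320]=a;o[320:590,:420]=b;cv2.imwrite('pics/p.png',o)
```

```text
t 7.75 pos [394.9  64.7 245. ] yang 8.4 fix rx,ry 0.001 0.006 F [ 1.  -0.1  0.4] g 1.002
```

View pics/p.png

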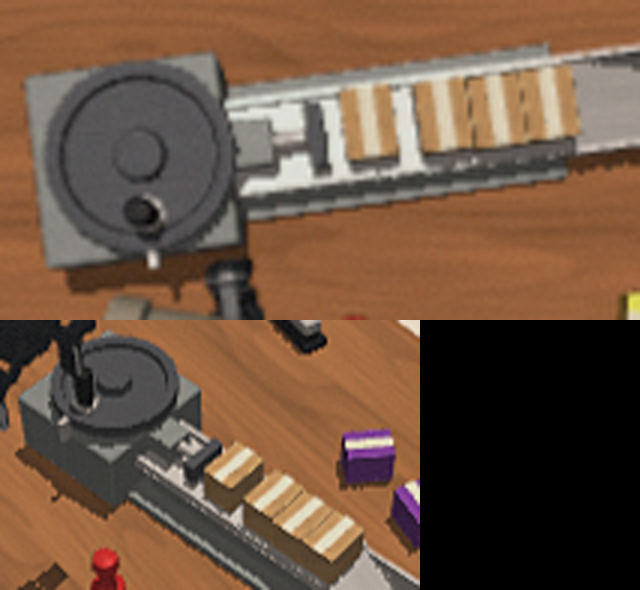

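The carton stands in the bay with gaps on both sides, and its strip is parallel to the others. The knob is still next to the tab (zoom 141,210). Next I go above the knob at about (506.5,154).

Call:
play_rows(
  plan=[
    [28,22,0,0,0.005,0,1],
    [28,22,0,0,0,0,1],
    [28,22,0,0,0,0,1],
    [24,19,0,0,0,0,1],
    [0,0,0,0,0,0,1],
  ],
)

```text
time_s: 8.27
eef_pos: [512.5, 150.9, 242.6]
ee_rot: [0.001, 0.656, 0.755, -0.001]
force: [-0.3, -0.8, -0.4]
grip_width: 1.001
```

Call:
play_rows(
  plan=[
    [0,0,-15,0,0,0,1],
    [0,0,-20,0,0,0,1],
    [0,0,-15,0,0,0,1],
    [0,0,0,0,0,0,1],
    [0,0,0,0,0,0,1],
  ],
)

```text
time_s: 8.68
eef_pos: [517.7, 149.8, 187.2]
ee_rot: [-0.0, 0.657, 0.754, -0.002]
force: [0.2, -0.6, -1.2]
grip_width: 0.997
```

```bash
python3 -c "
from h import *
s=st()"
```

```text
t 8.68 pos [517.7 149.8 187.2] yang 7.9 fix rx,ry 0.003 -0.003 F [ 0.2 -0.6 -1.2] g 0.997
```

Call:
play_rows(
  plan=[
    [-11,4,0,0.003,-0.003,0,1],
    [0,0,-10,0,0,0,1],
    [0,0,-10,0,0,0,1],
    [0,0,0,0,0,0,1],
    [0,0,0,0,0,0,1],
  ],
)

```text
time_s: 9.1
eef_pos: [509.5, 152.3, 167.3]
ee_rot: [0.001, 0.657, 0.754, 0.001]
force: [-0.5, 0.0, 0.4]
grip_width: 1.002
```

```bash
python3 -c "
from h import *
s=st()"
```

```text
t 9.1 pos [509.5 152.3 167.3] yang 7.8 fix rx,ry -0.0 0.003 F [-0.5  0.   0.4] g 1.002
```

Call:
play_rows(
  plan=[
    [-3,2,-10,0,0,0,1],
    [0,0,-12,0,0,0,1],
    [0,0,-12,0,0,0,1],
    [0,0,-6,0,0,0,1],
    [0,0,0,0,0,0,1],
  ],
)

```text
time_s: 9.52
eef_pos: [508.9, 153.6, 127.2]
ee_rot: [0.003, 0.658, 0.753, 0.002]
force: [-0.2, 0.5, -0.2]
grip_width: 1.002
```

Run:
```python
from h import *
s=st()
c=cap('side'); a=c['img'][140:215,240:340]; cv2.imwrite('pics/k.png',cv2.resize(a,None,fx=6,fy=6,interpolation=cv2.INTER_CUBIC))
```

```text
t 9.52 pos [508.9 153.6 127.2] yang 7.7 fix rx,ry -0.0 0.007 F [-0.2  0.5 -0.2] g 1.002
```

View pics/k.png

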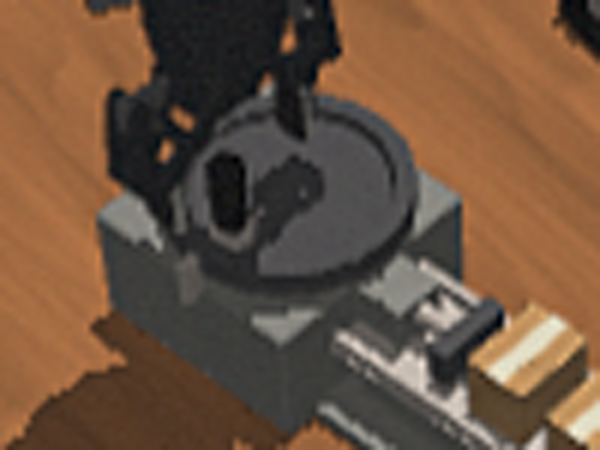

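The side view shows the fingers straddling the knob, which sits at (228,190) in the crop. I'll close gently.

Call:
play_rows(
  plan=[
    [-2,-1,-5,0,0.006,0,1],
    [0,0,0,0,0,0,0.3],
    [0,0,0,0,0,0,-0.2],
    [0,0,0,0,0,0,-0.4],
    [0,0,0,0,0,0,-0.5],
  ],
  grip_force=30,
)

```text
time_s: 9.98
eef_pos: [508.3, 152.4, 124.7]
ee_rot: [0.002, 0.658, 0.753, 0.002]
force: [-0.8, -0.7, 0.9]
grip_width: 0.454
```

Call:
play_rows(
  plan=[
    [0,0,0,0,0,0,-0.7],
    [0,0,0,0,0,0,-1],
    [0,0,0,0,0,0,-1],
    [0,0,0,0,0,0,-1],
    [0,0,0,0,0,0,-1],
  ],
)

```text
time_s: 10.4
eef_pos: [503.8, 152.1, 125.5]
ee_rot: [-0.002, 0.657, 0.754, -0.003]
force: [-1.1, -0.4, -0.1]
grip_width: 0.245
```

```bash
python3 -c "
from h import *
s=st()"
```

```text
t 10.4 pos [503.8 152.1 125.5] yang 7.8 fix rx,ry 0.002 -0.006 F [-1.1 -0.4 -0.1] g 0.245
```

```bash
cat >> h.py <<'E'
def arc(C,th0,th1,n,p=None):
    "targets for flywheel angle th (deg); first step measured from current TCP; correct z,tilt by hand"
    s=st(); p=s['eef_pos'][:2]; f=np.radians(188.2)
    v=p-np.array(C); print('now r',np.linalg.norm(v).round(1),'th',np.degrees((f-np.arctan2(v[1],v[0]))%(2*np.pi)).round(1))
    T=[np.array(C)+45*np.array([np.cos(f-t),np.sin(f-t)]) for t in np.radians(np.linspace(th0,th1,n+1)[1:])]
    print(np.diff(np.vstack([p]+T),axis=0).round(1).tolist())
E
python3 -c "
from h import *
arc((548.3,158.5),0,90,10)"
```

```text
t 10.4 pos [503.8 152.1 125.5] yang 7.8 fix rx,ry 0.002 -0.006 F [-1.1 -0.4 -0.1] g 0.245
now r 44.9 th 0.0
[[-0.5, 7.0], [0.7, 7.0], [1.7, 6.8], [2.8, 6.5], [3.8, 6.0], [4.7, 5.3], [5.4, 4.5], [6.1, 3.6], [6.6, 2.6], [6.9, 1.6]]
```

Call:
play_rows(
  plan=[
    [-0.5,7,0,0.002,-0.006,0,-1],
    [0.7,7,0,0,0,0,-1],
    [1.7,6.8,0,0,0,0,-1],
    [2.8,6.5,0,0,0,0,-1],
    [0,0,0,0,0,0,-1],
  ],
  grip_force=40,
)

```text
time_s: 10.82
eef_pos: [508.9, 180.7, 125.6]
ee_rot: [-0.0, 0.657, 0.753, -0.001]
force: [1.5, 0.3, -1.0]
grip_width: 0.24
```

```bash
python3 -c "
from h import *
arc((548.3,158.5),36,90,6)"
```

```text
t 10.82 pos [508.9 180.7 125.6] yang 7.8 fix rx,ry 0.002 -0.001 F [ 1.5  0.3 -1. ] g 0.24
now r 45.2 th 37.6
[[3.3, 4.8], [4.7, 5.3], [5.4, 4.5], [6.1, 3.6], [6.6, 2.6], [6.9, 1.6]]
```

Call:
play_rows(
  plan=[
    [3.3,4.8,0,0,0,0,-1],
    [4.7,5.3,0,0,0,0,-1],
    [5.4,4.5,0,0,0,0,-1],
    [6.1,3.6,0,0,0,0,-1],
    [6.6,2.6,0,0,0,0,-1],
  ],
)

```text
time_s: 11.23
eef_pos: [536.8, 202.6, 125.6]
ee_rot: [0.0, 0.657, 0.754, -0.003]
force: [-1.1, -7.7, 1.7]
grip_width: 0.24
```

```bash
python3 -c "
from h import *
arc((548.3,158.5),81,171,10)"
```

```text
t 11.23 pos [536.8 202.6 125.6] yang 7.8 fix rx,ry 0.004 -0.003 F [-1.1 -7.7  1.7] g 0.24
now r 45.6 th 83.6
[[5.1, 0.4], [7.0, 0.5], [7.0, -0.7], [6.8, -1.7], [6.5, -2.8], [6.0, -3.8], [5.3, -4.7], [4.5, -5.4], [3.6, -6.1], [2.6, -6.6]]
```

Call:
play_rows(
  plan=[
    [5.1,-0.6,0,0.004,-0.003,0,-1],
    [7,0.3,0,0,0,0,-1],
    [7,-0.8,0,0,0,0,-1],
    [6.8,-1.8,0,0,0,0,-1],
    [6.5,-2.8,0,0,0,0,-1],
  ],
)

```text
time_s: 11.65
eef_pos: [569.5, 198.8, 125.5]
ee_rot: [-0.004, 0.657, 0.754, -0.002]
force: [-7.9, -3.3, 3.8]
grip_width: 0.241
```

```bash
python3 -c "
from h import *
arc((548.3,158.),126,190,7)"
```

```text
t 11.65 pos [569.5 198.8 125.5] yang 7.9 fix rx,ry -0.001 -0.009 F [-7.9 -3.3  3.8] g 0.241
now r 46.0 th 125.6
[[5.8, -4.9], [5.4, -4.8], [4.5, -5.5], [3.6, -6.2], [2.6, -6.7], [1.5, -7.0], [0.3, -7.2]]
```

Call:
play_rows(
  plan=[
    [5.4,-5.3,0,0,-0.008,0,-1],
    [5.2,-5,0,0,0,0,-1],
    [4.5,-5.5,0,0,0,0,-1],
    [3.6,-6.2,0,0,0,0,-1],
    [2.6,-6.7,0,0,0,0,-1],
  ],
)

```text
time_s: 12.07
eef_pos: [590.8, 174.1, 125.5]
ee_rot: [-0.006, 0.656, 0.755, 0.001]
force: [-5.4, 0.8, 2.6]
grip_width: 0.24
```

```bash
python3 -c "
from h import *
arc((548.3,158.),172,262,10)"
```

```text
t 12.07 pos [590.8 174.1 125.5] yang 8.0 fix rx,ry -0.009 -0.008 F [-5.4  0.8  2.6] g 0.24
now r 45.4 th 167.4
[[2.2, -10.5], [0.3, -7.1], [-0.8, -7.0], [-1.9, -6.8], [-2.9, -6.4], [-3.9, -5.9], [-4.8, -5.2], [-5.5, -4.4], [-6.1, -3.5], [-6.6, -2.5]]
```

Call:
play_rows(
  plan=[
    [1.2,-7,0,-0.009,-0.008,0,-1],
    [0.6,-7,0,0,0,0,-1],
    [-0.3,-7,0,0,0,0,-1],
    [-1.3,-6.9,0,0,0,0,-1],
    [-2.4,-6.6,0,0,0,0,-1],
  ],
)

```text
time_s: 12.48
eef_pos: [589.0, 139.4, 125.5]
ee_rot: [-0.001, 0.656, 0.755, 0.002]
force: [-3.5, 4.9, 1.9]
grip_width: 0.244
```

```bash
python3 -c "
from h import *
arc((548.3,158.),210,300,10)"
```

```text
t 12.48 pos [589.  139.4 125.5] yang 8.1 fix rx,ry -0.004 0.001 F [-3.5  4.9  1.9] g 0.244
now r 44.8 th 212.8
[[-2.1, -4.4], [-4.1, -5.8], [-4.9, -5.1], [-5.7, -4.2], [-6.3, -3.3], [-6.7, -2.3], [-7.0, -1.2], [-7.1, -0.1], [-7.0, 1.0], [-6.7, 2.1]]
```

Call:
play_rows(
  plan=[
    [-2.4,-4.4,0,-0.004,0,0,-1],
    [-4.1,-5.8,0,0,0,0,-1],
    [-4.9,-5.1,0,0,0,0,-1],
    [-5.7,-4.2,0,0,0,0,-1],
    [-6.3,-3.3,0,0,0,0,-1],
  ],
)

```text
time_s: 12.9
eef_pos: [563.5, 116.3, 125.5]
ee_rot: [-0.002, 0.656, 0.755, 0.003]
force: [-1.3, 10.4, -0.5]
grip_width: 0.24
```

```bash
python3 -c "
from h import *
arc((548.3,158.),255,345,10)"
```

```text
t 12.9 pos [563.5 116.3 125.5] yang 8.0 fix rx,ry -0.007 0.001 F [-1.3 10.4 -0.5] g 0.24
now r 44.4 th 258.2
[[-4.1, -1.9], [-7.0, -1.2], [-7.1, -0.1], [-7.0, 1.0], [-6.7, 2.1], [-6.3, 3.1], [-5.8, 4.1], [-5.1, 4.9], [-4.2, 5.7], [-3.3, 6.3]]
```

Call:
play_rows(
  plan=[
    [-5,-0.8,0,-0.007,0,0,-1],
    [-7,-0.8,0,0,0,0,-1],
    [-7.1,0.1,0,0,0,0,-1],
    [-7,1.2,0,0,0,0,-1],
    [-6.7,2.3,0,0,0,0,-1],
  ],
)

```text
time_s: 13.32
eef_pos: [530.5, 117.3, 125.6]
ee_rot: [0.003, 0.657, 0.754, 0.005]
force: [5.9, 6.8, -3.7]
grip_width: 0.24
```

```bash
python3 -c "
from h import *
arc((548.3,158.5),300,360,8)"
```

```text
t 13.32 pos [530.5 117.3 125.6] yang 7.8 fix rx,ry -0.003 0.01 F [ 5.9  6.8 -3.7] g 0.24
now r 44.8 th 301.6
[[-4.2, 1.9], [-4.9, 3.2], [-4.5, 3.8], [-3.9, 4.4], [-3.3, 4.9], [-2.7, 5.2], [-2.0, 5.6], [-1.2, 5.8]]
```

Call:
play_rows(
  plan=[
    [-4,2.1,0,-0.003,0.01,0,-1],
    [-4.7,3.3,0,0,0,0,-1],
    [-4.4,3.9,0,0,0,0,-1],
    [-3.8,4.5,0,0,0,0,-1],
    [0,0,0,0,0,0,-1],
  ],
)

```text
time_s: 13.73
eef_pos: [513.0, 130.8, 125.6]
ee_rot: [0.003, 0.657, 0.753, 0.002]
force: [3.2, 4.3, -3.3]
grip_width: 0.242
```

```bash
python3 -c "
from h import *
arc((548.3,158.5),330,360,5)"
```

```text
t 13.73 pos [513.  130.8 125.6] yang 7.8 fix rx,ry -0.0 0.007 F [ 3.2  4.3 -3.3] g 0.242
now r 44.9 th 330.1
[[-2.8, 3.7], [-2.3, 4.1], [-1.9, 4.3], [-1.4, 4.5], [-0.9, 4.6]]
```

Call:
play_rows(
  plan=[
    [-2.7,3.8,0,0,0.007,0,-1],
    [-2.3,4.1,0,0,0,0,-1],
    [-1.9,4.3,0,0,0,0,-1],
    [-1.4,4.5,0,0,0,0,-1],
    [0,0,0,0,0,0,-1],
  ],
)

```text
time_s: 14.15
eef_pos: [504.7, 147.6, 125.6]
ee_rot: [0.001, 0.658, 0.753, -0.0]
force: [3.4, 2.5, -2.3]
grip_width: 0.242
```

```bash
python3 -c "
from h import *
arc((548.3,158.5),354,360,1)"
```

```text
t 14.15 pos [504.7 147.6 125.6] yang 7.8 fix rx,ry 0.002 0.002 F [ 3.4  2.5 -2.3] g 0.242
now r 45.0 th 354.1
[[-0.9, 4.5]]
```

Call:
play_rows(
  plan=[
    [-0.6,4.2,0,0,0,0,-1],
    [0,0,0,0,0,0,-1],
    [0,0,0,0,0,0,-1],
    [0,0,0,0,0,0,-1],
  ],
)

```text
time_s: 14.48
eef_pos: [503.8, 152.4, 125.6]
ee_rot: [0.001, 0.657, 0.754, -0.001]
force: [1.9, -0.0, -2.3]
grip_width: 0.238
```

Run:
```python
from h import *
arc((548.3,158.5),354,360,1)
c=cap('side'); a=c['img'][140:290,240:420]; cv2.imwrite('pics/e.png',cv2.resize(a,None,fx=3.8,fy=3.8,interpolation=cv2.INTER_CUBIC))
```

```text
t 14.48 pos [503.8 152.4 125.6] yang 7.8 fix rx,ry 0.002 0.001 F [ 1.9 -0.  -2.3] g 0.238
now r 45.0 th 0.4
[[0.0, -0.3]]
```

View pics/e.png

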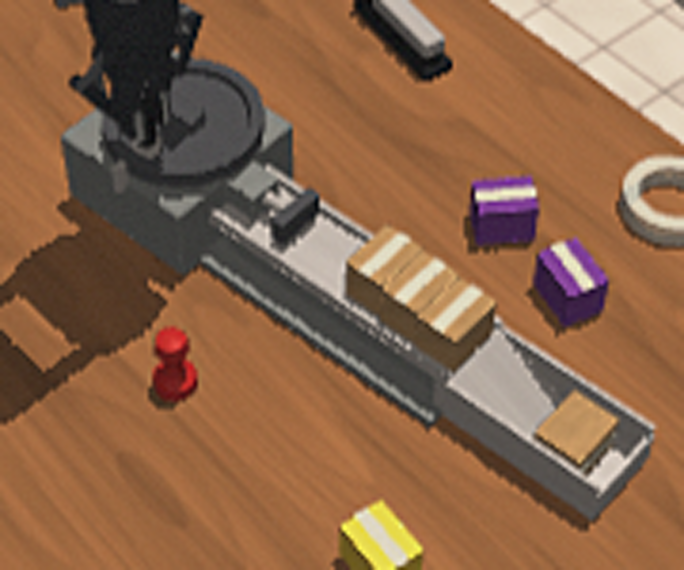

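The row has moved on one place and the oldest carton is in the tray. The knob is back at its start pose, within 0.3 mm. I'll release and retreat.

Call:
play_rows(
  plan=[
    [0,0,0,0,0,0,-0.3],
    [0,0,0,0,0,0,0.3],
    [0,0,0,0,0,0,1],
    [0,0,0,0,0,0,1],
    [0,0,0,0,0,0,1],
  ],
)

```text
time_s: 14.95
eef_pos: [502.9, 152.1, 125.8]
ee_rot: [0.0, 0.657, 0.754, -0.002]
force: [0.3, -0.1, 0.1]
grip_width: 0.897
```

Call:
play_rows(
  plan=[
    [0,0,0,0,0,0,1],
    [0,0,10,0,0,0,1],
    [0,0,20,0,0,0,1],
    [0,0,30,0,0,0,1],
    [0,0,30,0,0,0,1],
  ],
)

```text
time_s: 15.37
eef_pos: [499.4, 151.6, 215.2]
ee_rot: [-0.004, 0.657, 0.753, -0.006]
force: [1.3, 0.0, 1.1]
grip_width: 1.002
```

Call:
play_rows(
  plan=[
    [0,0,30,0,0,0,1],
    [-35,0,10,0,0,0,1],
    [-35,0,0,0,0,0,1],
    [-35,0,0,0,0,0,1],
    [0,0,0,0,0,0,1],
  ],
)

```text
time_s: 15.78
eef_pos: [393.0, 151.4, 267.2]
ee_rot: [0.001, 0.658, 0.753, -0.001]
force: [1.4, -1.4, 0.8]
grip_width: 0.999
```

Call:
play_rows(
  plan=[
    [0,0,0,0,0,0,1],
    [0,0,0,0,0,0,1],
    [0,0,0,0,0,0,1],
    [0,0,0,0,0,0,1],
    [0,0,0,0,0,0,1],
  ],
)

```text
time_s: 16.2
eef_pos: [393.9, 151.4, 269.7]
ee_rot: [0.002, 0.658, 0.753, 0.001]
force: [-0.0, -0.6, 0.7]
grip_width: 1.001
```

Run:
```python
from h import *
s=st()
t=cap('top','tend.png');c=cap('side')
for r,m,a in strips(c,[(330,197,378,245)]):
    ctr=(m['m10']/m['m00'],m['m01']/m['m00']); p=onz(c,ctr,94)[:2]-[576.5,-10]; f=np.radians(8.2)
    print(a,'lane x,y',(p@[np.cos(f),np.sin(f)]).round(1),(p@[-np.sin(f),np.cos(f)]).round(1))
a=cv2.resize(t['img'][165:265,225:425],None,fx=3.4,fy=3.4,interpolation=cv2.INTER_CUBIC);b=cv2.resize(c['img'][140:220,240:400],None,fx=3,fy=3,interpolation=cv2.INTER_CUBIC)
o=np.zeros((590,680,3),np.uint8);o[:340]=a;o[340:580,:480]=b;cv2.imwrite('pics/f.png',o)
```

```text
t 16.2 pos [393.9 151.4 269.7] yang 7.7 fix rx,ry 0.002 0.005 F [-0.  -0.6  0.7] g 1.001
214.5 lane x,y -28.9 -194.0
47.5 lane x,y 1.7 -133.9
44.0 lane x,y 3.1 -93.8
41.5 lane x,y 5.9 -53.7
20.0 lane x,y -8.1 -27.8
```

View pics/f.png

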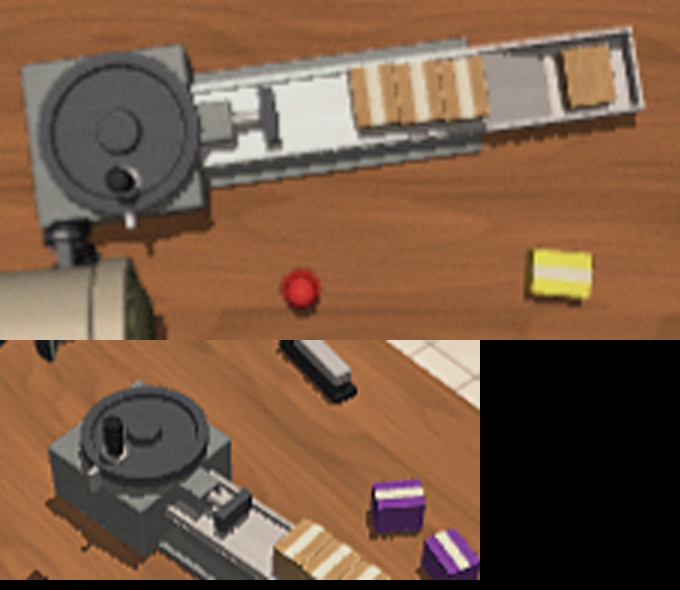

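The knob is back beside its index tab. The row stands at about -54, -94 and -134 mm along the lane, the oldest carton is flat in the tray and the arm is clear.

```bash
python3 -c "
from rig import ctrl
print(ctrl.finish_job())"
```

```text
the job is handed in; nothing more can be done
None
```

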